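Catch brake pads from the chute, weigh them and lock the gate

TASK

Take the parts pan by its handle and hold it, clear of the bench, under the mouth of the chute; push its far rim up against the two lift bars so that the gate rises and all three brake pads slide off into the pan. Then stand the pan with the pads in the middle of the bench scale's platform and let go of it, and after that turn the dispenser's lock collar clockwise to its locked mark, with the gate shut. Do not disturb the other things on the bench.

Things in the scene. Friction and masses are not known exactly. Their poses are not given: they have to be found in the camera images.
- dispenser: Fixed dispenser: chute tilted 35 degrees on a 120 mm wide stand, three brake pads waiting on it. Origin on the bench plumb below the chute's lip; own x level, up the chute (away from the mouth). Chute 82 mm wide, reaching 172 mm behind the lip, up to 360 mm high. Its stand starts 60 mm behind the lip; below the mouth there is free room. An arm to +y, above 212 mm, carries the lock collar.
- mouth (a point): middle of the chute's lip, 200 mm above the bench (dispenser frame 0, 0, 0.200). The pads shoot off along the dispenser's -x and land within about 100 mm of the lip. In front of the mouth the bench is open but for low clutter (below 50 mm).
- gate (a joint): height (m) by which the gate is lifted: 0 shut, 0.042 at its upper stop. It is an upright plate before the lip that slides straight up (0.05 kg) and falls shut by itself. Pushing its two lift bars up from below, with the rim of the pan's far wall, lifts it; the pads slide out once it is up about 25 mm. Lifted 35 mm, the bars are still 20 mm below the lip.
- lift_bars (a point): point midway between the two level lift bars, level with their underside; 145 mm above the bench with the gate shut (dispenser frame 0.023, 0, 0.145), rising with the gate. The bars lie along the dispenser's x from -10 to +56 mm, at y = -48 and +48 mm, 10 mm wide. With the pan in line with the chute and its centre 45 mm before the lip, its far wall is under both bars.
- collar (a joint): angle (rad) of the lock collar, a captive ring on an upright stub on the +y side of the mouth. It starts unlocked between 0 and 0.4 and turns clockwise seen from above to its locked mark at 1.2, where it stops: its small pointer then meets the white block on the disc below, and its wings are in line with the chute. It turns stiffly (0.08 N m) and stays where it is left.
- collar_grip (a point): on the collar's axis, 257 mm above the bench (dispenser frame 0.012, 0.118, 0.257), 8 mm below the collar's top and 22 mm above its underside. Own x runs along the two wings: their flat ends are 56 mm apart, 20 mm wide, 30 mm high, to be gripped across. The disc below is 100 mm across, top at 231 mm; the stub ends at 272 mm.
- pan: light sheet-metal parts pan, open box 158 x 138 mm (own x, y) outside, 60 mm high, walls and floor 4 mm, about 0.13 kg, with one straight handle along -x. Origin under the centre of the box. Starts empty and flat on the bench.
- pan_handle (a point): middle of the pan's handle, 124 mm from the pan's origin along its -x and 46 mm above its underside. The handle is a bar 90 mm long (own x), 14 mm wide (own y), 24 mm high, from the pan's wall outward; gripped near the wall the loaded pan droops least.
- scale: fixed bench scale; origin on the bench under the centre of its square platform; own -x points to its low display (24 mm high, reaching to 147 mm from the origin). Base 200 x 170 mm.
- platform (a point): centre of the top of the scale's platform, 180 x 180 mm, 45 mm above the bench; nothing stands higher than it beside it
- pad1: brake pad, a block 45 x 62 x 18 mm (steel back plate with a dark lining), 0.05 kg; origin at its centre; waits on the chute, number 1 from the gate
- pad2: brake pad, a block 45 x 62 x 18 mm (steel back plate with a dark lining), 0.05 kg; origin at its centre; waits on the chute, number 2 from the gate
- pad3: brake pad, a block 45 x 62 x 18 mm (steel back plate with a dark lining), 0.05 kg; origin at its centre; waits on the chute, number 3 from the gate
- coolant: bystander, leave alone: clear bottle, 72 mm across, 220 mm tall, standing; origin under its centre
- cleaner: bystander, leave alone: bottle, 68 mm across, 190 mm tall, standing; origin under its centre
- toolcup: bystander, leave alone: empty black cup, 84 mm across, 100 mm tall; origin under its centre
- tape: bystander, leave alone: roll of tape lying flat, 104 mm across, 45 mm high; origin under its centre
- meter: bystander, leave alone: flat handheld meter, 75 x 140 mm (own x, y), 36 mm high; origin under its centre
- driver: bystander, leave alone: screwdriver lying along its own x, 180 mm long, up to about 30 mm high
- filter: bystander, leave alone: white canister filter, 80 mm across, 85 mm tall; origin under its centre

How it is judged:
By the outcome, as a careful person would: the job done as asked, in the order asked, and still so for the second after the job is handed in, with the robot touching nothing.
It also fails if it takes over 67 s, if anything falls off the work surface, if the arm or the gripper's body presses on something with over 40 N, if the wrist force passes 120 N, or if a joint passes its speed limit or range.

ROBOT

A 7-joint arm with a two-finger parallel gripper is mounted at the origin on the work surface. World frame = base frame: x ahead of the robot, y to its left, z up, the work surface at z = 0. Lengths are in m, angles in rad, forces in N, time in s.
With the tool pointing down it reaches from about 0.4 to 0.85 m from the base axis. Payload 10.4 kg.
Tool frame: the origin (TCP) lies midway between the tips of the shut fingers; the grasp point (between the pads) lies 19 mm behind it; z points along the fingers, y is the direction in which the jaws open and shut (so a half turn about z gives the same grasp; the last joint's range is limited). The gripper opens to 85 mm and grips with 20 to 120 N. Pads are 22 mm wide; open, the fingers measure 114 mm over their backs; the gripper's body (76 mm by 85 mm) begins 54 mm behind the grasp point. The pads swing forward as they close: fully open they stand 13 mm farther back than shut.
Start: joints at [-1.183, 0.332, -0.065, 1.46, 0.022, 1.35, -0.088], TCP at [0.25, 0.573, 0.231] pointing down, gripper open.
Joint ranges: [-2.6, 2.6], [-0.5, 2.12], [-1.47, 1.34], [0.16, 2.42], [-1.27, 4.41], [0.06, 2.06], [-2.6, 2.6]. Speed limits (rad/s): [2.22, 2.22, 2.79, 2.79, 3.14, 3.14, 3.14].

INTERFACE

Orientations are given as a unit quaternion [x, y, z, w].
In Python, from workcell import manip, camera, camera_info, workorder, nets gives the robot as it stands.
- The arm moves only by the tool apply_moves, never from a script. Its argument "commands" is a list of rows, each a list of 5 numbers: the shift along the tool's x, y, z in m, then the turn about the tool's z in degrees, then the gripper command: -1 is fully open, 1 is shut, values between are in proportion. A call has 1 to 5 rows; each row shifts and turns the pose as measured when the row begins, along the tool's axes as they then stand; what a row does not reach is not made up. A row lasts 1/12 s, in which the tool goes at most 41.7 mm and 7.16 degrees, less where a joint would pass 70% of its speed; a pose out of reach is approached as far as the arm can. A call is refused whole if a number of a shift passes 0.0417 or a number of a turn 7.16, either way. A call with a gripper value outside its range is refused whole. The fingers move at their own pace and stop on an object; "squeeze" is the grip in N (left out, the last holds). Time passes only in rows, so rows that do not move let the fingers close. It gives the time, the measured TCP pose, the force and the opening at its end, in the units of the state.
- manip.get_obs(): the state, without advancing time (a new reading comes with each control period).
- camera(name): name is "scene" or "top" or "wrist"; returns (picture, depth): 420x560x3 uint8, red, green, blue; 420x560 float32, m along the optical axis (not along the pixel's ray), 0 where there is no reading.
- camera_info(name): a dict with "camera_matrix" (3x3 intrinsics, pixels), "k1" (the pictures are not rectified: a ray, as slopes to the right and down, at radius r is drawn at 1 + k1 r^2 times it, then the intrinsics apply), "xyz" and "rotation" of the camera in the world; the wrist camera has in their place "T_tool_cam" (4x4, takes a point from camera to tool coordinates, whose origin is the TCP and whose axes are the flange's). Camera axes: x right, y down, z forward; pixel columns grow to the right and rows downward; lengths in m; the calibration is good to about 2 mm. A picture is of the moment at which its call begins: read the wrist's pose just before it. camera_info takes no time and is no camera call.
- workorder.hand_in(): hands the job in, once; it reports no verdict.
Trained networks look in the newest picture that a camera, given by its name, has taken for a name from the list of things; names that differ only in an ending like _2 or _b are one class to them, and where a whole thing is asked for, a point or a joint stands for the part that bears it (a point fixed in the world has none). Each returns a list of dicts, best first, with "conf" (0 to 1); they miss things now and then, are a little off and sometimes report something else, mostly with a low value. They report only what shows in the picture. A call takes as long as a camera call.
- nets.look_for(camera, thing): "rect" ([left, top, width, height] in pixels, round what is visible of it).
- nets.place_of(camera, thing): "xy" ([column, row] in pixels: a listed point, or the origin of a listed thing).
The state is a dict: "clock": time; "joint_pos": joint angles; "joint_velocities": joint speeds; "tau": joint torques, N m; "position": TCP position; "ee_rot": TCP orientation; "ft_force": force on the tool from outside, world axes, zero at the start; "torque": the same for the moment, N m; "grip_width": opening from 0.0 (shut) to 1.0 (fully open).
Only numpy, scipy, OpenCV 4.12 (cv2) and the standard library are available. Lean on these libraries where they do the work, as an engineer would, in place of code of your own. Each camera call takes 0.05 s, during which the arm holds its last target. There are 200 camera calls.

## Working session

There is one attempt and no reset: what is moved stays moved. The work goes in short steps, Python scripts to look and compute and a tool call to move; the robot and the scene stay as the last step left them, time stands still between calls to the robot, and variables do not carry over. Pictures are saved under pics/ and viewed, about 8 in all and at most 12, crops included, and the job is handed in when it is done.

Besides the shell and the picture viewer there is one more tool, called after "Request:" as name(argument=value, ...) on one line, values as JSON. apply_moves: Moves the arm, as the interface text tells. Its arguments: {"type":"object","properties":{"commands":{"type":"array","items":{"type":"array","items":{"type":"number"}}},"squeeze":{"type":"number"}},"required":["commands"]}

```bash
ls; mkdir -p pics; cat > h.py <<'E'
import numpy as np, cv2
from workcell import manip, camera, camera_info, workorder, nets
from scipy.spatial.transform import Rotation as R
def cam_T(name, obs=None):
    i=camera_info(name); T=np.eye(4)
    if 'T_tool_cam' in i:
        T[:3,:3]=R.from_quat(obs['ee_rot']).as_matrix(); T[:3,3]=obs['position']
        return T@np.array(i['T_tool_cam'])
    r=np.array(i['rotation']); T[:3,:3]=r if r.shape==(3,3) else R.from_quat(r).as_matrix()
    T[:3,3]=i['xyz']; return T
def rays(name,uv):
    i=camera_info(name); K=np.array(i['camera_matrix'],float)
    p=cv2.undistortPoints(np.array(uv,float).reshape(-1,1,2),K,np.array([i['k1'],0,0,0,0.]))[:,0]
    return np.c_[p,np.ones(len(p))]
def at_z(name,uv,z,T):
    d=rays(name,uv)@T[:3,:3].T; o=T[:3,3]
    return o+d*((np.atleast_1d(z)-o[2])/d[:,2])[:,None]
def at_depth(name,uv,dep,T):
    return (rays(name,uv)*np.atleast_1d(dep)[:,None])@T[:3,:3].T+T[:3,3]
def cloud(name,dep,T):
    v,u=np.mgrid[0:420,0:560]; m=(dep>0).ravel()
    uv=np.c_[u.ravel(),v.ravel()]
    P=np.full((420*560,3),np.nan); P[m]=at_depth(name,uv[m],dep.ravel()[m],T)
    return P.reshape(420,560,3)
def save(n,img): cv2.imwrite('pics/'+n,cv2.cvtColor(img,cv2.COLOR_RGB2BGR))
E
python3 - <<'E'
from h import *
o=manip.get_obs(); print(o)
for n in ('scene','top'):
    print(camera_info(n))
    im,d=camera(n); save(n+'0.png',im); np.savez(n+'0.npz',im=im,d=d)
    T=cam_T(n)
    for t in ['mouth','lift_bars','collar_grip','pan','pan_handle','platform','scale','coolant','cleaner','toolcup','tape','meter','driver','filter','pad1']:
        r=nets.place_of(n,t)[:2]
        for q in r:
            c,w=map(int,np.round(q['xy'])); dd=np.median(d[max(w-1,0):w+2,max(c-1,0):c+2]) if 0<=c<560 and 0<=w<420 else 0
            print(n,t,round(q['conf'],2),c,w,np.round(at_depth(n,[q['xy']],[dd],T)[0],3))
print(camera_info('wrist'))
E
```

```text
pics
{'clock': 0.0, 'joint_pos': array([-1.18258095,  0.33286642, -0.06467868,  1.46095017,  0.02156213,
        1.34991979, -0.08851542]), 'joint_velocities': array([-0.00070806,  0.00112922, -0.00016396,  0.00020236, -0.00106873,
        0.00013757, -0.00128317]), 'tau': array([-2.65877734e-04, -6.25419903e+01,  4.89259965e-02, -3.91613495e+01,
        1.60443439e-02,  9.69588174e-03,  5.84048462e-05]), 'position': array([0.2494494 , 0.57263956, 0.23051506]), 'ee_rot': array([ 2.03977363e-01,  9.78975337e-01, -7.13555786e-04, -1.28838821e-04]), 'ft_force': array([ 0.78366755, -0.18339412,  0.44262249]), 'torque': array([-0.00246528,  0.06437899,  0.01786219]), 'grip_width': 0.9987976133702251}
{'camera_matrix': array([[484.43084317,   0.        , 270.48606805],
       [  0.        , 484.43084317, 205.20422356],
       [  0.        ,   0.        ,   1.        ]]), 'k1': -0.007412368132911611, 'xyz': array([1.37352973, 0.239107  , 1.2788436 ]), 'rotation': array([ 0.5852664 ,  0.74436594, -0.25649834, -0.19388447])}
scene mouth 0.94 240 214 [ 0.653 -0.033  0.248]
scene lift_bars 0.61
[... 1998 characters left out ...]
 0.076]
top filter 0.59 376 230 [ 0.504 -0.257  0.046]
top pad1 0.88 310 175 [ 0.637 -0.058  0.234]
top pad1 0.8 307 163 [ 0.665 -0.049  0.255]
{'camera_matrix': array([[359.58055996,   0.        , 278.99357245],
       [  0.        , 359.58055996, 212.83790789],
       [  0.        ,   0.        ,   1.        ]]), 'k1': -0.09570583786596701, 'T_tool_cam': array([[ 1.07422379e-03, -9.64425713e-01, -2.64351830e-01,
         6.57900617e-02],
       [ 9.99998592e-01,  6.95199188e-04,  1.52733688e-03,
        -5.65734499e-05],
       [-1.28922579e-03, -2.64353099e-01,  9.64425102e-01,
        -1.42543474e-01],
       [ 0.00000000e+00,  0.00000000e+00,  0.00000000e+00,
         1.00000000e+00]])}
```

```bash
python3 - <<'E'
import cv2
a=cv2.imread('pics/top0.png');b=cv2.imread('pics/scene0.png')
cv2.imwrite('pics/top0b.png',cv2.resize(a[90:330,90:490],(800,480),interpolation=cv2.INTER_CUBIC))
cv2.imwrite('pics/scene0b.png',cv2.resize(b[120:345,60:460],(800,450),interpolation=cv2.INTER_CUBIC))
E
```

```text
(no output)
```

View pics/top0b.png

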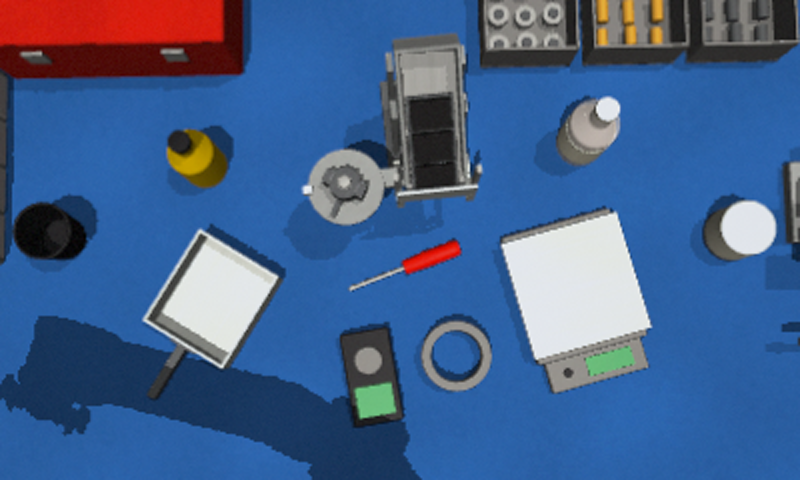

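View pics/scene0b.png

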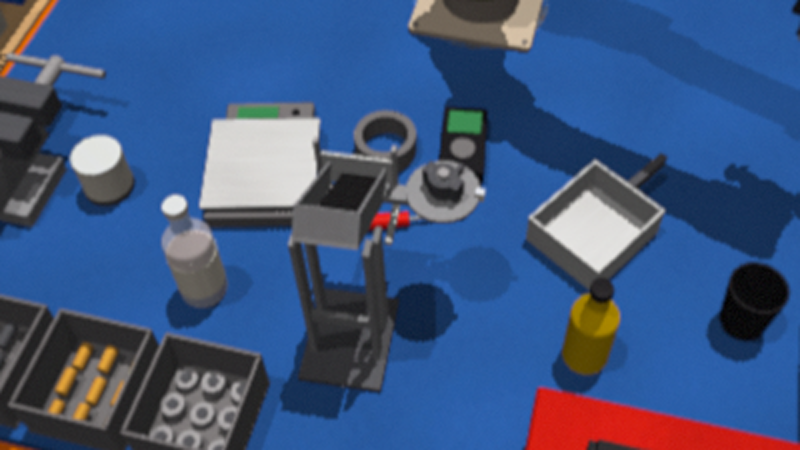

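```bash
python3 - <<'E'
from h import *
for n in ('top','scene'):
    f=np.load(n+'0.npz'); im,d=f['im'],f['d']; P=cloud(n,d,cam_T(n)).reshape(-1,3); C=im.reshape(-1,3).astype(int)
    P=np.nan_to_num(P,nan=-9)
    def box(x0,x1,y0,y1,z0,z1): return (P[:,0]>x0)&(P[:,0]<x1)&(P[:,1]>y0)&(P[:,1]<y1)&(P[:,2]>z0)&(P[:,2]<z1)
    def rect(name,m):
        r=cv2.minAreaRect((P[m][:,:2]*1000).astype(np.float32)); print(n,name,m.sum(),np.round(r[0],1),np.round(r[1],1),round(r[2],1), 'z',np.round(np.median(P[m][:,2]),4))
    rect('pan rim',box(.36,.62,.16,.39,.053,.068)); 
    m=box(.32,.47,.28,.42,.05,.064)&(C.max(1)<80); rect('handle',m)
    m=box(.36,.65,-.4,-.12,.038,.052); rect('platform',m); rect('platform white',m&(C.min(1)>170))
    m=box(.52,.72,-.0,.15,.222,.239)
    p=P[m][:,:2]; c=cv2.minEnclosingCircle((p*1000).astype(np.float32)); print(n,'disc',m.sum(),c,np.median(P[m][:,2]))
    m=box(.52,.72,-.0,.15,.258,.269); rect('collar top',m)
    m=box(.58,.85,-.12,.02,.21,.4)
    rect('chute all',m)
    md=m&(C.max(1)<60); q=P[md]; 
    A=np.c_[q[:,:2],np.ones(len(q))]; w=np.ones(len(q))
    for _ in range(10):
        s=np.linalg.lstsq(A*w[:,None],q[:,2]*w,rcond=None)[0]; w=1/(1+(np.abs(A@s-q[:,2])/.004)**2)
    print(n,'pads plane',len(q),'yaw',np.degrees(np.arctan2(s[1],s[0])),'tilt',np.degrees(np.arctan(np.hypot(s[0],s[1]))),q.mean(0))
E
```

```text
top pan rim 435 [455.2 296.7] [139.2 229.1] 58.6 z 0.0591
top handle 98 [401.7 343.1] [ 51.4 123. ] 89.6 z 0.0579
top platform 3647 [ 485.2 -222.9] [181.5 262.5] 15.5 z 0.0454
top platform white 3505 [ 496.2 -262.4] [178.1 179. ] 14.7 z 0.0455
top disc 877 ((643.1143188476562, 50.28105926513672), 79.01861572265625) 0.230893861922016
top collar top 223 [612.1  51. ] [92.1 39.6] 68.2 z 0.2649
top chute all 2907 [698.6 -36.3] [186.8 126.1] 4.5 z 0.2762
top pads plane 944 yaw 4.455798520206923 tilt 34.53936571774983 [ 0.67131926 -0.0466911   0.25828104]
scene pan rim 453 [457.9 301.2] [140.5 238.4] 57.8 z 0.0586
scene handle 83 [394.4 324.4] [ 86.  100.8] 83.0 z 0.0564
scene platform 2337 [ 488.8 -223.4] [184.3 257.2] 14.7 z 0.0454
scene platform white 2229 [ 497.9 -260.2] [182.3 177.9] 14.3 z 0.0455
scene disc 684 ((646.638427734375, 51.59516525268555), 82.17469787597656) 0.2310652559749411
scene collar top 201 [618.5  51.9] [93.9 42.5] 74.8 z 0.2646
scene chute all 2251 [700.6 -35. ] [188.7 122.4] 5.6 z 0.2756
scene pads plane 744 yaw 6.35133079939174 tilt 9.707775352587094 [ 0.69945393 -0.03969813  0.26247084]
```

```bash
python3 - <<'E'
from h import *
from scipy.optimize import least_squares
for n in ('top','scene'):
    f=np.load(n+'0.npz'); im,d=f['im'],f['d']; P=cloud(n,d,cam_T(n)).reshape(-1,3); C=im.reshape(-1,3).astype(int)
    P=np.nan_to_num(P,nan=-9)
    def box(x0,x1,y0,y1,z0,z1): return (P[:,0]>x0)&(P[:,0]<x1)&(P[:,1]>y0)&(P[:,1]<y1)&(P[:,2]>z0)&(P[:,2]<z1)
    th=np.radians(-31.8); a=np.array([np.cos(th),np.sin(th)]); b=np.array([-a[1],a[0]])
    m=box(.36,.62,.16,.39,.053,.068); q=P[m][:,:2]
    u,v=q@a,q@b
    # exclude handle: keep slices with wide extent
    h,e=np.histogram(u,bins=np.arange(u.min(),u.max()+.005,.005))
    w=[np.ptp(v[(u>=e[i])&(u<e[i+1])]) if h[i]>1 else 0 for i in range(len(h))]
    i0=next(i for i in range(len(w)) if w[i]>.08); k=u>=e[i0]-.001
    r=cv2.minAreaRect((q[k]*1000).astype(np.float32)); print(n,'pan',np.round(r[0],1),np.round(r[1],1),round(r[2],1))
    qh=q[~k]; s=cv2.fitLine((qh*1000).astype(np.float32),cv2.DIST_HUBER,0,.01,.01).ravel(); print('handle line',np.round(s,3),np.degrees(np.arctan2(s[1],s[0])),len(qh))
    # disc: edge points
    m=box(.5,.70,-.0,.15,.222,.239); q=P[m][:,:2]
    best=max(((c,np.sum(np.hypot(*(q-c).T)<.0505)-3*np.sum((np.hypot(*(q-c).T)>.0505)&(np.hypot(*(q-c).T)<.056))) for c in [np.array([x,y]) for x in np.arange(.58,.66,.001) for y in np.arange(.03,.1,.001)]),key=lambda t:t[1]); 
    print(n,'disc',best,len(q))
    for z0,z1 in ((.24,.259),(.2595,.2685)):
        m=box(.55,.70,.02,.12,z0,z1); q=P[m][:,:2]-best[0]; q=q[np.hypot(*q.T)<.034]
        S=np.cov(q.T); ww,V=np.linalg.eigh(S); print(' collar',z0,len(q),best[0]+q.mean(0),'axis',np.degrees(np.arctan2(V[1,1],V[0,1])),np.sqrt(ww))
    m=box(.58,.85,-.12,.02,.27,.4); r=cv2.minAreaRect((P[m][:,:2]*1000).astype(np.float32)); print(n,'chute',np.round(r[0],1),np.round(r[1],1),round(r[2],2))
    # sides by slices
    q=P[m]; L=[]
    for x in np.arange(.67,.78,.008):
        s=q[(q[:,0]>x)&(q[:,0]<x+.008)]
        if len(s)>5: L.append((x+.004,s[:,1].min(),s[:,1].max()))
    L=np.array(L); print(np.round(L,3).tolist())
    for t in ('collar','gate','dispenser','lift_bars'): print(t,nets.look_for(n,t)[:1],nets.place_of(n,t)[:1] if t!='gate' else '')
# crop
im=np.load('top0.npz')['im']; save('coll.png',np.hstack([cv2.resize(im[155:215,235:335],(500,300),interpolation=cv2.INTER_CUBIC)]))
E
```

```text
top pan [484.6 279. ] [139.5 159.6] 58.1
handle line [  0.826  -0.564 387.74  338.881] -34.33998 115
top disc (array([0.619, 0.068]), np.int64(739)) 874
 collar 0.24 42 [0.60102187 0.06896846] axis 97.3861392940496 [0.00831766 0.01528455]
 collar 0.2595 210 [0.61818087 0.06708206] axis 65.72994297239329 [0.01010604 0.01537867]
top chute [704.8 -43.5] [175.5 108.2] 4.68
[[0.674, -0.086, -0.008], [0.682, -0.086, -0.006], [0.69, -0.083, -0.006], [0.698, -0.083, -0.006], [0.706, -0.083, -0.004], [0.714, -0.083, -0.003], [0.722, -0.083, -0.004], [0.73, -0.08, -0.002], [0.738, -0.08, -0.001], [0.746, -0.08, -0.002], [0.754, -0.079, 0.009], [0.762, -0.089, 0.011], [0.77, -0.088, 0.011], [0.778, -0.088, 0.011]]Traceback (most recent call last):
  File "<stdin>", line 30, in <module>
ValueError: it knows: cleaner, collar_grip, coolant, dispenser, driver, filter, lift_bars, meter, mouth, pad, pan, pan_handle, platform, scale, tape, toolcup
```

Request:
apply_moves(commands=[[-0.032,-0.023,0,0,-1],[-0.032,-0.023,0,0,-1],[-0.032,-0.023,0,0,-1],[-0.032,-0.023,0,0,-1]])

```text
clock: 1.98
position: [0.325, 0.4408, 0.2292]
ee_rot: [0.196, 0.981, 0.001, -0.002]
ft_force: [0.8, 1.1, -0.2]
grip_width: 1.004
```

Request:
apply_moves(commands=[[-0.032,-0.023,0,0,-1],[-0.032,-0.023,0.02,0,-1],[-0.032,-0.022,0.03,0,-1],[0,0,0.02,4,-1],[0,0,0,4,-1]])

```text
clock: 2.4
position: [0.3906, 0.3364, 0.165]
ee_rot: [0.271, 0.963, 0.003, 0.0]
ft_force: [-0.9, 1.1, -0.3]
grip_width: 1.004
```

```bash
cat >> h.py <<'E'
def pose(o):
    M=R.from_quat(o['ee_rot']).as_matrix(); return np.array(o['position']),np.degrees(np.arctan2(M[1,0],M[0,0])),M
def goto(xy,z,yaw):
    """report shift in tool axes and turn (tool z) to put TCP at xy,z with tool x at world yaw"""
    o=manip.get_obs(); p,y,M=pose(o); d=np.array([*xy,z])-p
    t=(y-yaw+180)%360-180
    print('t',round(o['clock'],2),'p',np.round(p,4),'yaw',round(y,2),'tilt',np.round(M[:,2],3),'q',np.round(o['joint_pos'],2),'F',np.round(o['ft_force'],1),'w',round(o['grip_width'],3))
    print('  shift tool',np.round(M.T@d,4),'turn',round(t,2))
def snap(n,f):
    o=manip.get_obs(); im,d=camera(n); save(f+'.png',im); T=cam_T(n,o); np.savez(f+'.npz',im=im,d=d,T=T); return im,cloud(n,d,T)
E
python3 - <<'E'
from h import *
goto((.3929,.3361),.027,148.1)
im,P=snap('wrist','w1')
q=P.reshape(-1,3); C=im.reshape(-1,3).astype(int); g=np.nan_to_num(q,nan=-9)
for t in ('pan_handle','pan'):
    for r in nets.place_of('wrist',t)[:2]:
        c,w=map(int,np.round(r['xy'])); print(t,r['conf'],c,w,P[w,c] if 0<=w<420 and 0<=c<560 else '')
m=(g[:,2]>.05)&(g[:,2]<.07)&(g[:,0]>.3)&(g[:,0]<.6)&(g[:,1]>.15)&(g[:,1]<.42); p=g[m][:,:2]
th=np.radians(-31.9); a=np.array([np.cos(th),np.sin(th)]); b=np.array([-a[1],a[0]]); c0=np.array([.4846,.279])
u,v=(p-c0)@a,(p-c0)@b
for lo in np.arange(-.18,.1,.01):
    k=(u>=lo)&(u<lo+.01)
    if k.sum()>3: print(round(lo,3),k.sum(),np.round([v[k].min(),v[k].max(),np.median(g[m][k,2])],4))
E
```

```text
t 2.4 p [0.3906 0.3364 0.165 ] yaw 148.59 tilt [ 0.002  0.006 -1.   ] q [-0.89  0.14  0.09  1.84 -0.02  1.16  0.24] F [-0.9  1.1 -0.3] w 1.004
  shift tool [-2.30e-03  1.00e-04  1.38e-01] turn 0.49
pan_handle 0.74 286 191 [0.38226968 0.34864504 0.05750701]
pan 0.93 280 309 [0.48758796 0.28024434 0.00382475]
-0.17 165 [-0.0017  0.0107  0.0578]
-0.16 267 [-0.0016  0.0109  0.0579]
-0.15 289 [-0.0022  0.0112  0.0578]
-0.14 270 [-0.0028  0.0112  0.0579]
-0.13 278 [-0.0028  0.0108  0.0577]
-0.12 267 [-0.0027  0.011   0.0577]
-0.11 251 [-0.0027  0.0111  0.0579]
-0.1 252 [-0.0026  0.0107  0.0578]
-0.09 283 [-0.0147  0.0236  0.0577]
-0.08 1992 [-0.0645  0.0738  0.0589]
-0.07 211 [-0.0647  0.0739  0.0596]
-0.06 194 [-0.0649  0.0737  0.0597]
-0.05 191 [-0.065   0.0733  0.0595]
-0.04 181 [-0.065   0.0733  0.0595]
-0.03 179 [-0.0643  0.0733  0.0596]
-0.02 179 [-0.0643  0.0735  0.0598]
-0.01 173 [-0.0646  0.0733  0.0596]
0.0 171 [-0.0648  0.0738  0.0596]
0.01 158 [-0.0651  0.074   0.0596]
0.02 144 [-0.0652  0.0732  0.0596]
0.03 114 [-0.0645  0.0733  0.0593]
0.04 5 [-0.0609  0.069   0.0509]
```

View pics/w1.png

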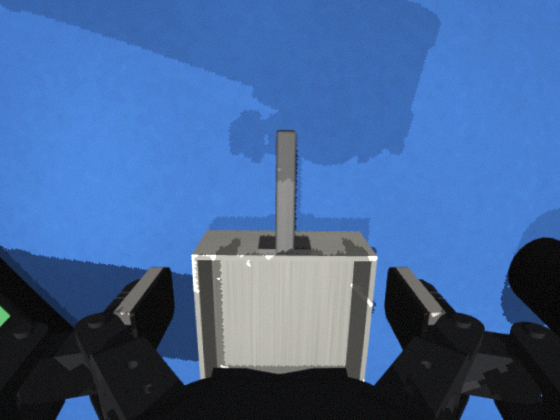

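Request:
apply_moves(commands=[[-0.002,0.005,0.03,0.5,-1],[0,0,0.035,0,-1],[0,0,0.035,0,-1],[0,0,0.025,0,-1],[0,0,0.01,0,-1]])

```text
clock: 2.97
position: [0.3991, 0.3538, 0.0377]
ee_rot: [0.262, 0.965, 0.014, 0.005]
ft_force: [-0.3, -0.1, -0.5]
grip_width: 0.998
```

```bash
python3 - <<'E'
from h import *
goto((.3952,.3398),.027,148.1)
E
```

```text
t 2.97 p [0.3991 0.3538 0.0377] yaw 149.63 tilt [ 0.016  0.024 -1.   ] q [-0.88  0.31  0.08  1.93 -0.04  0.87  0.26] F [-0.3 -0.1 -0.5] w 0.998
  shift tool [-0.0037 -0.0144  0.0103] turn 1.53
```

Request:
apply_moves(commands=[[-0.004,-0.014,0,1.5,-1],[0,0,0,0,-1]])

```text
clock: 3.13
position: [0.3939, 0.3407, 0.0357]
ee_rot: [0.271, 0.962, 0.012, 0.003]
ft_force: [1.0, 0.0, -0.0]
grip_width: 1.001
```

```bash
python3 - <<'E'
from h import *
goto((.3952,.3398),.027,148.1)
E
```

```text
t 3.13 p [0.3939 0.3407 0.0357] yaw 148.5 tilt [ 0.013  0.022 -1.   ] q [-0.88  0.29  0.09  1.96 -0.04  0.86  0.26] F [ 1.  0. -0.] w 1.001
  shift tool [-0.0016 -0.0003  0.0087] turn 0.4
```

Request:
apply_moves(commands=[[-0.002,0,0.008,0.4,-1],[0,0,0,0,-1]])

```text
clock: 3.3
position: [0.3963, 0.3423, 0.0292]
ee_rot: [0.273, 0.962, 0.014, 0.004]
ft_force: [0.2, -0.1, 0.6]
grip_width: 0.999
```

```bash
python3 - <<'E'
from h import *
goto((.3952,.3398),.027,148.1)
E
```

```text
t 3.3 p [0.3963 0.3423 0.0292] yaw 148.34 tilt [ 0.015  0.025 -1.   ] q [-0.87  0.31  0.09  1.96 -0.04  0.85  0.26] F [ 0.2 -0.1  0.6] w 0.999
  shift tool [-0.0004 -0.0028  0.0021] turn 0.24
```

Close the fingers with a firm squeeze.

Request:
apply_moves(commands=[[0,-0.003,0.002,0.2,-1],[0,0,0,0,1],[0,0,0,0,1],[0,0,0,0,1],[0,0,0,0,1]], squeeze=100)

```text
clock: 3.72
position: [0.396, 0.3429, 0.0296]
ee_rot: [0.273, 0.962, 0.017, 0.005]
ft_force: [0.0, -0.5, -0.2]
grip_width: 0.452
```

Request:
apply_moves(commands=[[0,0,0,0,1],[0,0,0,0,1],[0,0,0,0,1]])

```text
clock: 3.97
position: [0.3956, 0.3431, 0.0304]
ee_rot: [0.273, 0.962, 0.016, 0.004]
ft_force: [-3.5, -2.0, 8.5]
grip_width: 0.144
```

```bash
python3 - <<'E'
from h import *
goto((.3952,.3398),.027,148.1)
E
```

```text
t 3.97 p [0.3956 0.3431 0.0304] yaw 148.33 tilt [ 0.018  0.029 -0.999] q [-0.87  0.3   0.09  1.97 -0.05  0.84  0.26] F [-3.5 -2.   8.5] w 0.144
  shift tool [-0.0014 -0.0031  0.0033] turn 0.23
```

Request:
apply_moves(commands=[[0,0,-0.01,0,1],[0,0,-0.015,0,1],[0,0,-0.02,0,1],[0,0,-0.02,0,1],[0,0,0,0,1]])

```text
clock: 4.38
position: [0.3933, 0.34, 0.0985]
ee_rot: [0.273, 0.962, 0.015, 0.003]
ft_force: [1.4, -0.6, -1.0]
grip_width: 0.144
```

```bash
python3 - <<'E'
from h import *
goto((.34,.05),.1,184.5)
im,P=snap('wrist','w2')
g=np.nan_to_num(P.reshape(-1,3),nan=-9); o=manip.get_obs(); p,y,M=pose(o)
l=(g-p)@M  # tool frame
m=(l[:,0]<-.02)&(l[:,0]>-.2)&(abs(l[:,1])<.09)&(l[:,2]>-.06)&(l[:,2]<.06)&(g[:,2]>.06)
q=l[m]; 
for lo in np.arange(-.2,-.02,.01):
    k=(q[:,0]>=lo)&(q[:,0]<lo+.01)
    if k.sum()>5: print(round(lo,3),k.sum(),np.round([q[k,1].min(),q[k,1].max(),q[k,2].min()],4))
k=m&(g[:,2]>g[m][:,2].max()-.03)
A=np.c_[g[k][:,:2]-p[:2],np.ones(k.sum())]; 
hi=l[:,2]; rim=m&(hi<np.percentile(hi[m],40))
for s in (1,-1):
    r=g[rim&(s*l[:,1]>.05)]; print('rim side',s,len(r),r.mean(0) if len(r) else '')
E
```

```text
t 4.38 p [0.3933 0.34   0.0985] yaw 148.33 tilt [ 0.015  0.027 -1.   ] q [-0.88  0.2   0.09  1.92 -0.03  0.99  0.25] F [ 1.4 -0.6 -1. ] w 0.144
  shift tool [-0.1069 -0.2747 -0.01  ] turn -36.17
-0.04 959 [-0.0695  0.0617 -0.0304]
-0.03 965 [-0.0093  0.0113 -0.0308]
rim side 1 12 [0.45228731 0.37165185 0.12708434]
rim side -1 22 [0.39072486 0.27321001 0.12384834]
```

Request:
apply_moves(commands=[[-0.01,-0.012,0,0,1],[-0.018,-0.022,0,0,1],[-0.02,-0.025,0,0,1],[-0.02,-0.025,0,0,1],[-0.02,-0.025,0,0,1]])

```text
clock: 4.85
position: [0.408, 0.2029, 0.0912]
ee_rot: [0.267, 0.964, 0.015, 0.002]
ft_force: [0.3, -0.1, -2.0]
grip_width: 0.142
```

Request:
apply_moves(commands=[[0,0,0,-6,1],[0,0,0,-6,1],[0,0,0,-6,1],[0,0,0,-6,1],[0,0,0,-6,1]])

```text
clock: 5.27
position: [0.4066, 0.1918, 0.087]
ee_rot: [0.005, 1.0, 0.011, 0.003]
ft_force: [-0.0, 0.7, -1.3]
grip_width: 0.143
```

```bash
python3 - <<'E'
from h import *
goto((.44,-.0645),.1,184.5)
E
```

```text
t 5.27 p [0.4066 0.1918 0.087 ] yaw 179.4 tilt [ 0.006  0.022 -1.   ] q [-0.69  0.08  0.17  2.09 -0.04  0.96  1.06] F [-0.   0.7 -1.3] w 0.143
  shift tool [-0.0361 -0.2556 -0.0185] turn -5.1
```

Request:
apply_moves(commands=[[0,-0.02,-0.008,-1,1],[-0.004,-0.026,-0.005,-1,1],[-0.004,-0.026,-0.003,-1,1],[-0.004,-0.026,-0.003,-1,1],[-0.004,-0.026,-0.002,-1,1]])

```text
clock: 5.68
position: [0.4234, 0.0679, 0.102]
ee_rot: [-0.05, 0.999, 0.01, 0.0]
ft_force: [0.2, -0.1, -0.9]
grip_width: 0.149
```

Request:
apply_moves(commands=[[-0.004,-0.026,-0.002,0,1],[-0.004,-0.026,-0.002,0,1],[-0.004,-0.026,-0.002,0,1],[-0.004,-0.02,0,0,1],[0,0,0,0,1]])

```text
clock: 6.1
position: [0.4475, -0.0386, 0.1037]
ee_rot: [-0.048, 0.999, 0.009, -0.001]
ft_force: [0.1, -0.8, -1.3]
grip_width: 0.144
```

```bash
python3 - <<'E'
from h import *
goto((.44,-.0645),.1,184.5)
for n in ('scene','top'):
    im,P=snap(n,n+'1'); g=np.nan_to_num(P.reshape(-1,3),nan=-9)
    m=(g[:,0]>.46)&(g[:,0]<.68)&(g[:,1]>-.2)&(g[:,1]<.1)&(g[:,2]>.11)&(g[:,2]<.145)
    q=g[m]; r=cv2.minAreaRect((q[:,:2]*1000).astype(np.float32)); print(n,m.sum(),r)
    for t in ('pan','lift_bars'): 
        for a in nets.place_of(n,t)[:1]: print(t,a)
E
```

```text
t 6.1 p [ 0.4475 -0.0386  0.1037] yaw -174.53 tilt [-0.004  0.017 -1.   ] q [-0.41  0.06  0.42  2.07 -0.05  1.02  1.71] F [ 0.1 -0.8 -1.3] w 0.144
  shift tool [ 0.0099 -0.0251  0.0032] turn 0.97
scene 424 ((552.5761108398438, -28.75086212158203), (186.84056091308594, 138.3134765625), 4.985106945037842)
pan {'xy': [251.2, 221.4], 'conf': 0.72}
top 170 ((554.291259765625, -27.0433349609375), (157.20712280273438, 137.93194580078125), 5.109344482421875)
```

View pics/scene1.png

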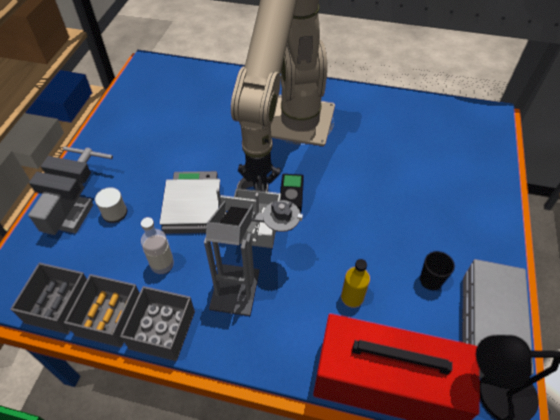

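Request:
apply_moves(commands=[[-0.004,-0.01,0.004,0.5,1],[-0.005,-0.01,0,0.5,1],[-0.005,-0.008,0,0,1],[0,0,0,0,1],[0,0,0,0,1]])

```text
clock: 6.82
position: [0.4654, -0.0607, 0.0985]
ee_rot: [-0.043, 0.999, 0.01, -0.002]
ft_force: [-0.4, 0.5, -1.3]
grip_width: 0.147
```

```bash
cat > f.py <<'E'
from h import *
def pan(zlo,zhi,tag,z_only=False):
    for n in ('top','scene'):
        im,P=snap(n,n+tag); g=np.nan_to_num(P.reshape(-1,3),nan=-9)
        m=(g[:,0]>.46)&(g[:,0]<.66)&(g[:,1]>-.2)&(g[:,1]<.08)&(g[:,2]>zlo)&(g[:,2]<zhi)
        q=g[m]; 
        if len(q)<10: print(n,'few'); continue
        r=cv2.minAreaRect((q[:,:2]*1000).astype(np.float32)); print(n,m.sum(),np.round(r[0],1),np.round(r[1],1),round(r[2],1))
        th=np.radians(4.7); u=(q[:,:2]-[.5714,-.0541])@np.array([[np.cos(th),-np.sin(th)],[np.sin(th),np.cos(th)]])
        for s in (1,-1):
            k=(s*u[:,1]>.06)&(abs(u[:,1])<.075)
            if k.sum()>8: c=np.polyfit(u[k,0],q[k,2],1); print('  wall y',s,k.sum(),'u range',np.round([u[k,0].min(),u[k,0].max()],3),'z at u=-.07,0,+.07',np.round(np.polyval(c,[-.07,0,.07]),4))
E
python3 - <<'E'
from f import *
goto((.4638,-.0626),.1,184.5)
pan(.105,.143,'2')
E
```

```text
t 6.82 p [ 0.4654 -0.0607  0.0985] yaw -175.04 tilt [-0.004  0.019 -1.   ] q [-0.38  0.12  0.45  2.03 -0.08  1.01  1.77] F [-0.4  0.5 -1.3] w 0.147
  shift tool [ 0.0018 -0.0017 -0.0015] turn 0.46
top 177 [573.6 -54.7] [158.1 138. ] 4.7
  wall y 1 76 u range [-0.077  0.067] z at u=-.07,0,+.07 [0.1274 0.128  0.1285]
  wall y -1 82 u range [-0.038  0.081] z at u=-.07,0,+.07 [0.124  0.1238 0.1235]
scene 405 [557.6 -25.8] [210.2 126.7] 30.1
  wall y 1 86 u range [-0.074  0.086] z at u=-.07,0,+.07 [0.1246 0.123  0.1213]
  wall y -1 10 u range [-0.073 -0.058] z at u=-.07,0,+.07 [0.1251 0.17   0.2148]
```

Request:
apply_moves(commands=[[0.001,-0.001,-0.008,0.4,1],[0,0,-0.01,0,1],[0,0,-0.01,0,1],[0,0,-0.01,0,1],[0,0,-0.005,0,1]])

```text
clock: 7.33
position: [0.463, -0.0615, 0.1452]
ee_rot: [-0.04, 0.999, 0.01, -0.003]
ft_force: [0.2, 0.5, -1.6]
grip_width: 0.143
```

```bash
python3 - <<'E'
from f import *
goto((.4638,-.0626),.1535,184.5)
pan(.14,.172,'3')
E
```

```text
t 7.33 p [ 0.463  -0.0615  0.1452] yaw -175.39 tilt [-0.006  0.019 -1.   ] q [-0.39  0.05  0.45  1.99 -0.05  1.12  1.74] F [ 0.2  0.5 -1.6] w 0.143
  shift tool [-0.0007 -0.001  -0.0083] turn 0.11
top 98 [570.5 -56.1] [155.8 139.2] 5.0
  wall y 1 21 u range [-0.079  0.06 ] z at u=-.07,0,+.07 [0.1622 0.1684 0.1747]
  wall y -1 64 u range [-0.036  0.077] z at u=-.07,0,+.07 [0.1593 0.1595 0.1597]
scene 414 [553.7 -22.5] [205.  123.4] 34.5
  wall y 1 72 u range [-0.075  0.084] z at u=-.07,0,+.07 [0.1565 0.1572 0.1578]
  wall y -1 17 u range [-0.076 -0.059] z at u=-.07,0,+.07 [0.1617 0.1683 0.1749]
```

Request:
apply_moves(commands=[[0,-0.001,-0.005,0,1],[0,0,-0.004,0,1],[0,0,0,0,1],[0,0,0,0,1],[0,0,0,0,1]])

```text
clock: 7.85
position: [0.462, -0.0625, 0.1534]
ee_rot: [-0.04, 0.999, 0.01, -0.004]
ft_force: [-0.2, 0.5, -3.0]
grip_width: 0.145
```

Request:
apply_moves(commands=[[0,0,0,0,1],[0,0,0,0,1],[0,0,0,0,1],[0,0,0,0,1],[0,0,0,0,1]])

```text
clock: 8.27
position: [0.4614, -0.0624, 0.1524]
ee_rot: [-0.04, 0.999, 0.01, -0.005]
ft_force: [1.1, -0.1, -3.8]
grip_width: 0.141
```

```bash
python3 - <<'E'
from f import *
goto((.4638,-.0626),.1535,184.5)
pan(.16,.195,'4')
im=cv2.imread('pics/top4.png'); im2=cv2.imread('pics/scene4.png')
cv2.imwrite('pics/v4.png',np.hstack([cv2.resize(im[130:260,245:375],(400,400),interpolation=cv2.INTER_CUBIC),cv2.resize(im2[160:290,180:310],(400,400),interpolation=cv2.INTER_CUBIC)]))
E
```

```text
t 8.27 p [ 0.4614 -0.0624  0.1524] yaw -175.37 tilt [-0.01   0.019 -1.   ] q [-0.39  0.04  0.45  1.98 -0.04  1.14  1.73] F [ 1.1 -0.1 -3.8] w 0.141
  shift tool [-0.0023 -0.0003 -0.0012] turn 0.13
top 343 [577.1 -55.6] [173.5 138.2] 4.5
  wall y 1 85 u range [-0.081  0.06 ] z at u=-.07,0,+.07 [0.1799 0.1777 0.1756]
  wall y -1 86 u range [-0.037  0.077] z at u=-.07,0,+.07 [0.175  0.174  0.1731]
scene 566 [562.1 -54.6] [205.2 140.4] 4.9
  wall y 1 93 u range [-0.078  0.081] z at u=-.07,0,+.07 [0.1764 0.1738 0.1712]
  wall y -1 29 u range [-0.079 -0.045] z at u=-.07,0,+.07 [0.1737 0.1834 0.1931]
```

View pics/v4.png

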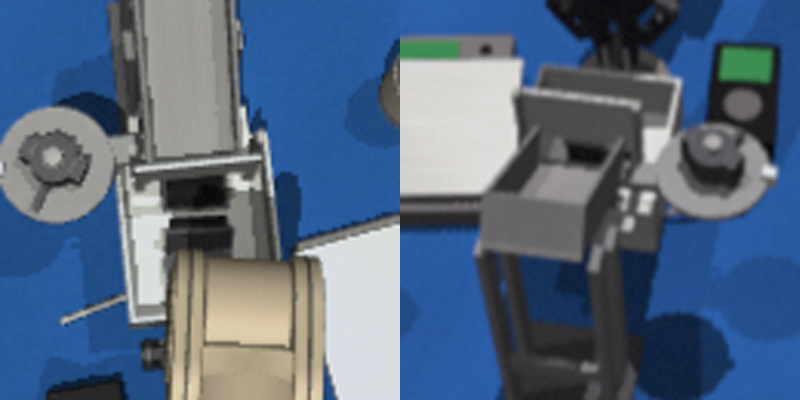

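Request:
apply_moves(commands=[[0,0,0.006,0,1],[0,0,0.01,0,1],[0,0,0.012,0,1],[0,0,0.012,0,1],[0,0,0.008,0,1]])

```text
clock: 8.78
position: [0.4619, -0.0615, 0.1018]
ee_rot: [-0.04, 0.999, 0.01, -0.003]
ft_force: [0.5, 0.0, -3.9]
grip_width: 0.144
```

Request:
apply_moves(commands=[[0,0,0,0,1],[0,0,0,0,1]])

```text
clock: 8.95
position: [0.4604, -0.0615, 0.0992]
ee_rot: [-0.04, 0.999, 0.01, -0.005]
ft_force: [0.2, 0.5, -2.5]
grip_width: 0.142
```

```bash
python3 - <<'E'
from f import *
goto((.3925,-.2886),.115,194.8)
im,P=snap('top','top5')
v=P[cv2.inRange(im,(0,0,0),(255,255,255))>0]; g=np.nan_to_num(v,nan=-9)
th=np.radians(4.6); l=(g[:,:2]-[.6163,-.0506])@np.array([[np.cos(th),-np.sin(th)],[np.sin(th),np.cos(th)]])
k=(l[:,0]>-.02)&(l[:,0]<.01)&(abs(l[:,1])<.06)&(g[:,2]>.135); print('gate top',k.sum(),np.percentile(g[k,2],[50,90,99]) if k.sum() else '')
f=np.load('top0.npz'); g0=np.nan_to_num(cloud('top',f['d'],cam_T('top')).reshape(-1,3),nan=-9); l0=(g0[:,:2]-[.6163,-.0506])@np.array([[np.cos(th),-np.sin(th)],[np.sin(th),np.cos(th)]])
k=(l0[:,0]>-.02)&(l0[:,0]<.01)&(abs(l0[:,1])<.06)&(g0[:,2]>.135); print('gate top at start',k.sum(),np.percentile(g0[k,2],[50,90,99]))
E
```

```text
t 8.95 p [ 0.4604 -0.0615  0.0992] yaw -175.37 tilt [-0.011  0.019 -1.   ] q [-0.38  0.11  0.45  2.04 -0.08  1.02  1.77] F [ 0.2  0.5 -2.5] w 0.142
  shift tool [ 0.0861 -0.2205 -0.0194] turn -10.17
gate top 383 [0.22696084 0.25836676 0.3027431 ]
gate top at start 410 [0.22836004 0.25779436 0.30217784]
```

Request:
apply_moves(commands=[[0.008,-0.006,-0.002,0,1],[0.014,-0.01,-0.002,0,1],[0.014,-0.016,-0.002,-1,1],[0.014,-0.02,-0.002,-1,1],[0.01,-0.022,-0.002,-1,1]])

```text
clock: 9.42
position: [0.407, -0.1406, 0.1108]
ee_rot: [-0.071, 0.997, 0.01, -0.003]
ft_force: [0.2, -0.3, -3.2]
grip_width: 0.141
```

Request:
apply_moves(commands=[[0.006,-0.024,-0.002,-1,1],[0.006,-0.024,-0.002,-1,1],[0.004,-0.024,-0.002,-1,1],[0.002,-0.02,-0.002,-1,1],[0,-0.014,0,-1,1]])

```text
clock: 9.83
position: [0.4031, -0.2574, 0.1215]
ee_rot: [-0.115, 0.993, 0.01, 0.001]
ft_force: [-0.1, 0.8, -2.2]
grip_width: 0.147
```

```bash
python3 - <<'E'
from f import *
goto((.3925,-.2886),.105,194.8)
E
```

```text
t 9.83 p [ 0.4031 -0.2574  0.1215] yaw -166.77 tilt [ 0.001  0.021 -1.   ] q [-0.13  0.12  0.66  1.99 -0.1   1.07  2.38] F [-0.1  0.8 -2.2] w 0.147
  shift tool [ 0.0176 -0.0283  0.0159] turn -1.57
```

Request:
apply_moves(commands=[[0.007,-0.014,0,0,1],[0.006,-0.012,0,0,1],[0.004,-0.003,0,0,1],[0,0,0,0,1],[0,0,0,0,1]])

```text
clock: 10.25
position: [0.3907, -0.2966, 0.1243]
ee_rot: [-0.113, 0.994, 0.008, 0.004]
ft_force: [0.6, -0.0, -2.9]
grip_width: 0.146
```

```bash
python3 - <<'E'
from f import *
goto((.3925,-.2886),.105,194.8)
for n in ('top','scene'):
    im,P=snap(n,n+'6'); g=np.nan_to_num(P.reshape(-1,3),nan=-9)
    m=(g[:,0]>.42)&(g[:,0]<.62)&(g[:,1]>-.38)&(g[:,1]<-.14)&(g[:,2]>.13)&(g[:,2]<.165)
    q=g[m]; r=cv2.minAreaRect((q[:,:2]*1000).astype(np.float32)); print(n,m.sum(),np.round(r[0],1),np.round(r[1],1),round(r[2],1),np.percentile(q[:,2],[5,50,95]))
    m=(g[:,0]>.42)&(g[:,0]<.62)&(g[:,1]>-.38)&(g[:,1]<-.14)&(g[:,2]>.065)&(g[:,2]<.125)
    q=g[m]; print('inside',len(q),np.percentile(q[:,2],[5,25,50,75,95]))
im=cv2.imread('pics/top6.png'); im2=cv2.imread('pics/scene6.png')
cv2.imwrite('pics/v6.png',np.hstack([cv2.resize(im[170:300,310:440],(400,400),interpolation=cv2.INTER_CUBIC),cv2.resize(im2[120:250,120:250],(400,400),interpolation=cv2.INTER_CUBIC)]))
E
```

```text
t 10.25 p [ 0.3907 -0.2966  0.1243] yaw -167.07 tilt [ 0.006  0.017 -1.   ] q [-0.07  0.14  0.69  1.97 -0.12  1.07  2.47] F [ 0.6 -0.  -2.9] w 0.146
  shift tool [-0.0034  0.0071  0.0195] turn -1.87
top 536 [ 495.7 -273.8] [159.5 139.5] 12.6 [0.13080191 0.14743248 0.15603751]
inside 2290 [0.09188504 0.09584661 0.09999748 0.11330072 0.12080502]
scene 678 [ 499.2 -271. ] [165.  140.9] 12.3 [0.13126968 0.14471408 0.1540451 ]
inside 1465 [0.09268901 0.09744297 0.1067547  0.11516386 0.12248198]
```

View pics/v6.png

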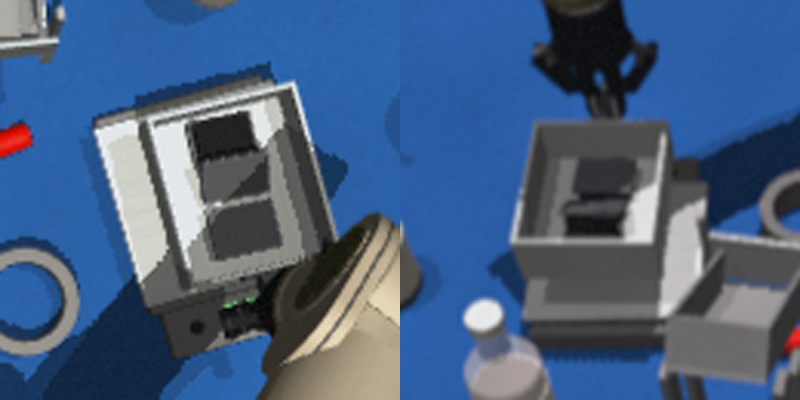

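Request:
apply_moves(commands=[[-0.0015,0.006,0.004,0,1],[-0.001,0.005,0.008,0,1],[0,0,0.008,0,1],[0,0,0.006,0,1],[0,0,0,0,1]])

```text
clock: 10.77
position: [0.3922, -0.2792, 0.0955]
ee_rot: [-0.116, 0.993, 0.009, 0.004]
ft_force: [-0.7, 0.1, -2.9]
grip_width: 0.146
```

```bash
cat > pl.py <<'E'
from f import *
def look(tag,lo,hi):
  for n in ('top','scene'):
    im,P=snap(n,n+tag); g=np.nan_to_num(P.reshape(-1,3),nan=-9)
    m=(g[:,0]>.40)&(g[:,0]<.62)&(g[:,1]>-.38)&(g[:,1]<-.14)&(g[:,2]>lo)&(g[:,2]<hi)
    C=im.reshape(-1,3); m&=np.hypot(g[:,0]-.497,g[:,1]+.262)<.115
    q=g[m]; r=cv2.minAreaRect((q[:,:2]*1000).astype(np.float32)); print(n,m.sum(),np.round(r[0],1),np.round(r[1],1),round(r[2],1),np.round(np.percentile(q[:,2],[5,50,95]),4))
    bx=cv2.boxPoints(r)/1000
    for c in bx:
        k=np.hypot(*(q[:,:2]-c).T)<.02
        if k.sum()>3: print('   corner',np.round(c,3),'z',np.round(np.median(q[k,2]),4),k.sum())
E
python3 - <<'E'
from pl import *
goto((.3925,-.2886),.082,194.8)
look('7',.1,.15)
E
```

```text
t 10.77 p [ 0.3922 -0.2792  0.0955] yaw -166.68 tilt [ 0.006  0.02  -1.   ] q [-0.08  0.17  0.68  2.01 -0.15  1.01  2.47] F [-0.7  0.1 -2.9] w 0.146
  shift tool [ 0.0021 -0.0095  0.0133] turn -1.48
top 585 [ 489.2 -257.7] [175.2 139.4] 13.3 [0.1011 0.1192 0.127 ]
   corner [ 0.59  -0.305] z 0.1193 30
   corner [ 0.558 -0.17 ] z 0.1203 29
scene 855 [ 488.  -256.1] [190.4 139.4] 13.4 [0.1014 0.116  0.1287]
   corner [ 0.597 -0.302] z 0.1149 39
   corner [ 0.565 -0.166] z 0.1135 43
```

Request:
apply_moves(commands=[[0.001,-0.006,0.003,0,1],[0,0,0.003,0,1],[0,0,0.002,0,1],[0,0,0,0,1]])

```text
clock: 11.2
position: [0.3934, -0.2876, 0.0882]
ee_rot: [-0.115, 0.993, 0.008, 0.005]
ft_force: [0.0, 0.3, -3.0]
grip_width: 0.143
```

```bash
python3 - <<'E'
from pl import *
goto((.3925,-.2886),.082,194.8)
look('8',.09,.15)
E
```

```text
t 11.2 p [ 0.3934 -0.2876  0.0882] yaw -166.77 tilt [ 0.008  0.018 -1.   ] q [-0.06  0.19  0.68  2.01 -0.17  0.99  2.5 ] F [ 0.   0.3 -3. ] w 0.143
  shift tool [ 0.0012 -0.0009  0.0062] turn -1.57
top 659 [ 489.7 -266.8] [176.1 139.9] 13.2 [0.0915 0.1105 0.1204]
   corner [ 0.591 -0.315] z 0.1101 32
   corner [ 0.559 -0.179] z 0.1131 33
scene 940 [ 488.5 -264.6] [192.5 140.8] 13.3 [0.0916 0.1074 0.1331]
   corner [ 0.598 -0.311] z 0.1054 39
   corner [ 0.566 -0.174] z 0.1076 43
```

Request:
apply_moves(commands=[[0,0.002,0.0025,0,1],[0,0,0.002,0,1],[0,0,0,0,1]])

```text
clock: 11.55
position: [0.3933, -0.2853, 0.084]
ee_rot: [-0.115, 0.993, 0.008, 0.005]
ft_force: [-0.8, -0.3, -3.1]
grip_width: 0.145
```

Request:
apply_moves(commands=[[0,0,0.002,0,1],[0,0,0,0,1]])

```text
clock: 11.72
position: [0.3933, -0.285, 0.0818]
ee_rot: [-0.115, 0.993, 0.008, 0.005]
ft_force: [0.0, -0.3, -3.0]
grip_width: 0.145
```

Request:
apply_moves(commands=[[0,0,0.002,0,1],[0,0,0,0,1]])

```text
clock: 11.88
position: [0.3935, -0.285, 0.0796]
ee_rot: [-0.115, 0.993, 0.008, 0.006]
ft_force: [1.2, -0.1, -2.6]
grip_width: 0.145
```

Request:
apply_moves(commands=[[0,0,0.002,0,1],[0,0,0,0,1]])

```text
clock: 12.05
position: [0.3937, -0.2852, 0.0778]
ee_rot: [-0.115, 0.993, 0.008, 0.006]
ft_force: [-1.4, 0.6, -0.3]
grip_width: 0.147
```

Request:
apply_moves(commands=[[0,0,0.002,0,1],[0,0,0,0,1]])

```text
clock: 12.22
position: [0.394, -0.2855, 0.0761]
ee_rot: [-0.115, 0.993, 0.008, 0.006]
ft_force: [-3.6, 1.5, 2.2]
grip_width: 0.147
```

```bash
python3 - <<'E'
from pl import *
goto((.3925,-.2886),.0754,194.8)
look('9',.09,.15)
E
```

```text
t 12.22 p [ 0.394  -0.2855  0.0761] yaw -166.78 tilt [ 0.011  0.018 -1.   ] q [-0.06  0.21  0.67  2.02 -0.18  0.96  2.51] F [-3.6  1.5  2.2] w 0.147
  shift tool [ 0.0022 -0.0027  0.0006] turn -1.58
top 438 [ 491.4 -264.1] [174.1 139.7] 13.6 [0.092  0.1041 0.1097]
   corner [ 0.39  -0.217] z 0.1064 4
   corner [ 0.593 -0.311] z 0.1043 26
   corner [ 0.56  -0.176] z 0.1048 24
scene 664 [ 487.8 -263.4] [197.2 142. ] 14.0 [0.0911 0.1028 0.1372]
   corner [ 0.601 -0.308] z 0.1001 27
   corner [ 0.566 -0.171] z 0.1026 29
```

Request:
apply_moves(commands=[[0,0,0,0,0.4],[0,0,0,0,0.2],[0,0,0,0,-0.2],[0,0,0,0,-1],[0,0,0,0,-1]], squeeze=20)

```text
clock: 12.73
position: [0.3952, -0.2858, 0.0768]
ee_rot: [-0.115, 0.993, 0.007, 0.007]
ft_force: [-0.5, -0.4, 0.1]
grip_width: 0.813
```

Request:
apply_moves(commands=[[0,0,0,0,-1],[0,0,0,0,-1],[0,0,-0.01,0,-1],[0,0,-0.02,0,-1],[0,0,-0.03,0,-1]])

```text
clock: 13.15
position: [0.3914, -0.2851, 0.1347]
ee_rot: [-0.115, 0.993, 0.009, 0.003]
ft_force: [1.1, -0.2, -0.4]
grip_width: 0.999
```

```bash
python3 - <<'E'
from pl import *
goto((.3925,-.2886),.0754,194.8)
look('10',.09,.12)
E
```

```text
t 13.15 p [ 0.3914 -0.2851  0.1347] yaw -166.77 tilt [ 0.003  0.019 -1.   ] q [-0.09  0.11  0.68  1.97 -0.1   1.1   2.44] F [ 1.1 -0.2 -0.4] w 0.999
  shift tool [ 0.0002 -0.0047  0.0592] turn -1.57
top 477 [ 488.7 -264. ] [179.1 138.7] 13.4 [0.091  0.1038 0.1098]
   corner [ 0.592 -0.311] z 0.1042 28
   corner [ 0.56  -0.176] z 0.1047 25
scene 534 [ 491.7 -261.8] [186.6 140.4] 14.0 [0.0909 0.1013 0.1081]
   corner [ 0.599 -0.307] z 0.1013 28
   corner [ 0.565 -0.171] z 0.1016 27
```

Request:
apply_moves(commands=[[0,0,-0.04,0,-1],[0,0,-0.04,0,-1],[0,0,-0.04,0,-1],[0,0,-0.04,0,-1],[0,0,-0.03,0,-1]])

```text
clock: 13.67
position: [0.3879, -0.2886, 0.3306]
ee_rot: [-0.114, 0.993, 0.009, 0.003]
ft_force: [0.6, -0.1, 0.0]
grip_width: 1.002
```

Request:
apply_moves(commands=[[-0.008,0.02,0,4,-1],[-0.015,0.036,0,4,-1],[-0.012,0.036,0,4,-1],[-0.01,0.037,0,4,-1],[-0.008,0.037,0,4,-1]])

```text
clock: 14.08
position: [0.4291, -0.1241, 0.345]
ee_rot: [0.076, 0.997, 0.007, 0.01]
ft_force: [0.3, 0.5, 0.7]
grip_width: 0.997
```

Request:
apply_moves(commands=[[-0.006,0.037,0,4,-1],[-0.004,0.037,0,4,-1],[0,0.037,0,4,-1],[0,0.03,0,4,-1],[0,0,0,2,-1]])

```text
clock: 14.5
position: [0.4751, 0.0243, 0.3494]
ee_rot: [0.236, 0.972, 0.01, 0.01]
ft_force: [-0.4, -0.3, -0.8]
grip_width: 1.003
```

```bash
python3 - <<'E'
from h import *
goto((.58,.08),.33,155.7)
E
```

```text
t 14.5 p [0.4751 0.0243 0.3494] yaw 152.68 tilt [ 0.024  0.016 -1.   ] q [-0.36 -0.07  0.21  1.66  0.    1.52  0.94] F [-0.4 -0.3 -0.8] w 1.003
  shift tool [-0.0674  0.0971  0.0228] turn -3.02
```

Request:
apply_moves(commands=[[-0.015,0.025,0,0,-1],[-0.015,0.025,0,0,-1],[-0.015,0.025,0,-3,-1],[0,0,0,0,-1]])

```text
clock: 14.83
position: [0.5513, 0.0744, 0.3526]
ee_rot: [0.21, 0.978, 0.01, 0.01]
ft_force: [-0.6, 0.5, 0.1]
grip_width: 0.998
```

```bash
python3 - <<'E'
from h import *
goto((.619,.068),.25,155.7)
im,P=snap('wrist','w11'); im=im.copy()
for r in nets.place_of('wrist','collar_grip')[:2]:
    c,w=map(int,np.round(r['xy'])); print(r['conf'],c,w,P[w,c] if 0<=w<420 and 0<=c<560 else '', at_z('wrist',[r['xy']],.265,np.load('w11.npz')['T']) if 0 else '')
g=np.nan_to_num(P.reshape(-1,3),nan=-9)
q=g[(g[:,2]>.222)&(g[:,2]<.239)&(g[:,0]>.5)&(g[:,0]<.7)&(g[:,1]>0)&(g[:,1]<.15)][:,:2]
best=max(((c,np.sum(np.hypot(*(q-c).T)<.0505)-3*np.sum((np.hypot(*(q-c).T)>.0505)&(np.hypot(*(q-c).T)<.056))) for c in [np.array([x,y]) for x in np.arange(.60,.64,.001) for y in np.arange(.05,.09,.001)]),key=lambda t:t[1]); print('disc',best,len(q))
for lo,hi in ((.268,.275),(.259,.2675),(.24,.259)):
    m=(g[:,2]>lo)&(g[:,2]<hi)&(np.hypot(g[:,0]-best[0][0],g[:,1]-best[0][1])<.04); s=g[m][:,:2]
    if len(s)<10: continue
    r=cv2.minAreaRect((s*1000).astype(np.float32)); w,V=np.linalg.eigh(np.cov(s.T)); print(lo,len(s),s.mean(0),'rect',r,'pca',np.degrees(np.arctan2(V[1,1],V[0,1])))
save('w11b.png',im)
E
```

```text
t 14.83 p [0.5513 0.0744 0.3526] yaw 155.79 tilt [ 0.024  0.016 -1.   ] q [-0.39  0.12  0.2   1.47 -0.04  1.53  0.96] F [-0.6  0.5  0.1] w 0.998
  shift tool [-0.0627  0.0194  0.1041] turn 0.09
0.79 308 301 [0.61602605 0.07012936 0.27228174] 
0.35 11 218 [ 0.4679222  -0.26106165  0.06591995] 
disc (array([0.623, 0.07 ]), np.int64(6059)) 7481
0.268 365 [0.62162881 0.06951964] rect ((622.5286865234375, 69.59854125976562), (15.484910011291504, 16.53545570373535), 49.22746276855469) pca 116.72140875708195
0.259 2587 [0.62039293 0.07017376] rect ((622.6659545898438, 70.17459106445312), (55.75183868408203, 41.33370590209961), 65.50125122070312) pca 65.62998871791144
0.24 1003 [0.60582731 0.07594791] rect ((600.6106567382812, 79.39974212646484), (54.69202423095703, 31.193510055541992), 66.58251953125) pca 66.44678255623454
```

View pics/w11.png

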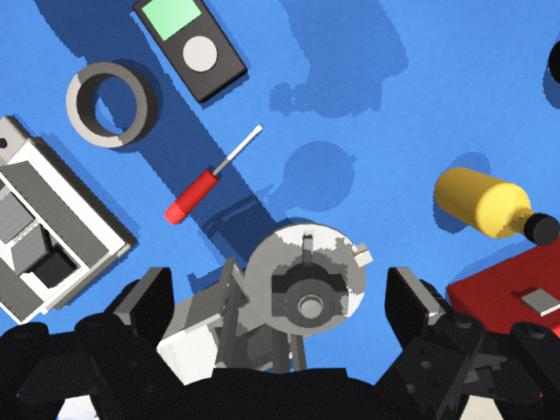

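Request:
apply_moves(commands=[[-0.022,0.008,0,0,-1],[-0.022,0.008,0,0,-1],[-0.022,0.008,0,0,-1],[0,0,0.03,0,-1],[0,0,0,0,-1]], squeeze=35)

```text
clock: 15.35
position: [0.6204, 0.0612, 0.3283]
ee_rot: [0.216, 0.976, 0.01, 0.013]
ft_force: [-0.6, 0.7, -2.3]
grip_width: 0.997
```

```bash
python3 - <<'E'
from h import *
goto((.6225,.0698),.236,155.6)
E
```

```text
t 15.35 p [0.6204 0.0612 0.3283] yaw 155.04 tilt [ 0.029  0.015 -0.999] q [-0.35  0.27  0.23  1.35 -0.07  1.5   1.02] F [-0.6  0.7 -2.3] w 0.997
  shift tool [0.0036 0.0063 0.0924] turn -0.56
```

Request:
apply_moves(commands=[[0.004,0.006,0.01,-0.5,-1],[0,0,0.016,0,-1],[0,0,0.016,0,-1],[0,0,0.012,0,-1],[0,0,0,0,-1]])

```text
clock: 15.77
position: [0.6185, 0.0653, 0.2798]
ee_rot: [0.215, 0.976, 0.011, 0.015]
ft_force: [0.0, -0.1, -0.4]
grip_width: 0.997
```

```bash
python3 - <<'E'
from h import *
goto((.6225,.0698),.236,155.6)
E
```

```text
t 15.77 p [0.6185 0.0653 0.2798] yaw 155.17 tilt [ 0.034  0.015 -0.999] q [-0.35  0.28  0.23  1.44 -0.07  1.4   1.01] F [ 0.  -0.1 -0.4] w 0.997
  shift tool [-0.0007  0.0046  0.0439] turn -0.43
```

Request:
apply_moves(commands=[[-0.001,0.004,0.012,-0.4,-1],[0,0,0.014,0,-1],[0,0,0.01,0,-1],[0,0,0,0,-1]])

```text
clock: 16.1
position: [0.623, 0.0688, 0.2463]
ee_rot: [0.211, 0.977, 0.012, 0.017]
ft_force: [0.3, -0.4, -0.8]
grip_width: 1.003
```

```bash
python3 - <<'E'
from h import *
goto((.6225,.0698),.236,155.6)
E
```

```text
t 16.1 p [0.623  0.0688 0.2463] yaw 155.55 tilt [ 0.039  0.016 -0.999] q [-0.35  0.3   0.22  1.49 -0.08  1.33  1.02] F [ 0.3 -0.4 -0.8] w 1.003
  shift tool [0.0012 0.0003 0.0103] turn -0.05
```

Request:
apply_moves(commands=[[0.001,0,0.006,0,-1],[0,0,0,0,0],[0,0,0,0,0.2],[0,0,0,0,0.6],[0,0,0,0,1]])

```text
clock: 16.52
position: [0.6227, 0.0697, 0.2414]
ee_rot: [0.211, 0.977, 0.012, 0.018]
ft_force: [1.6, 0.1, -5.9]
grip_width: 0.645
```

Request:
apply_moves(commands=[[0,0,0,0,1],[0,0,0,0,1],[0,0,0,0,1]])

```text
clock: 16.77
position: [0.6227, 0.0697, 0.2415]
ee_rot: [0.211, 0.977, 0.012, 0.018]
ft_force: [0.5, -0.4, -2.8]
grip_width: 0.648
```

```bash
python3 - <<'E'
from h import *
goto((.6225,.0698),.238,155.6)
E
```

```text
t 16.77 p [0.6227 0.0697 0.2415] yaw 155.58 tilt [ 0.04   0.017 -0.999] q [-0.35  0.3   0.22  1.5  -0.08  1.31  1.02] F [ 0.5 -0.4 -2.8] w 0.648
  shift tool [ 0.0003 -0.0001  0.0034] turn -0.02
```

Request:
apply_moves(commands=[[0,0,0,4,1],[0,0,0,4,1],[0,0,0,4,1],[0,0,0,4,1]])

```text
clock: 17.1
position: [0.6227, 0.0696, 0.2414]
ee_rot: [0.349, 0.937, 0.014, 0.016]
ft_force: [1.7, 0.2, -1.4]
grip_width: 0.645
```

```bash
python3 - <<'E'
from h import *
goto((.6225,.0698),.2415,94.5)
print(manip.get_obs()['torque'])
E
```

```text
t 17.1 p [0.6227 0.0696 0.2414] yaw 139.13 tilt [ 0.04   0.016 -0.999] q [-0.38  0.3   0.26  1.5  -0.09  1.31  0.74] F [ 1.7  0.2 -1.4] w 0.645
  shift tool [ 0.0003  0.0001 -0.0001] turn 44.63
[-0.39561046  0.13948283  0.07534638]
```

Turning well; continue in rows of 5°.

Request:
apply_moves(commands=[[0,0,0,5,1],[0,0,0,5,1],[0,0,0,5,1],[0,0,0,5,1],[0,0,0,5,1]])

```text
clock: 17.52
position: [0.6226, 0.0695, 0.2414]
ee_rot: [0.551, 0.834, 0.017, 0.012]
ft_force: [2.1, 1.0, -2.1]
grip_width: 0.648
```

Request:
apply_moves(commands=[[0,0,0,5,1],[0,0,0,5,1],[0,0,0,4,1],[0,0,0,3,1],[0,0,0,0,1]])

```text
clock: 17.93
position: [0.6226, 0.0696, 0.2415]
ee_rot: [0.676, 0.737, 0.018, 0.01]
ft_force: [1.1, 0.0, -1.7]
grip_width: 0.646
```

```bash
python3 - <<'E'
from h import *
goto((.6225,.0698),.2415,94.5)
print(manip.get_obs()['torque'])
E
```

```text
t 17.93 p [0.6226 0.0696 0.2415] yaw 94.97 tilt [ 0.039  0.013 -0.999] q [-0.47  0.3   0.36  1.5  -0.12  1.32 -0.01] F [ 1.1  0.  -1.7] w 0.646
  shift tool [ 0.0002 -0.0001 -0.    ] turn 0.47
[-0.3338492   0.27213873 -0.05571344]
```

Request:
apply_moves(commands=[[0,0,0,1.5,1],[0,0,0,0,1]])

```text
clock: 18.1
position: [0.6226, 0.0696, 0.2414]
ee_rot: [0.683, 0.73, 0.017, 0.01]
ft_force: [2.0, -0.5, -2.7]
grip_width: 0.645
```

```bash
python3 - <<'E'
from h import *
goto((.6225,.0698),.2415,94.5)
print(manip.get_obs()['torque'])
E
```

```text
t 18.1 p [0.6226 0.0696 0.2414] yaw 93.76 tilt [ 0.039  0.011 -0.999] q [-0.47  0.31  0.36  1.5  -0.12  1.32 -0.03] F [ 2.  -0.5 -2.7] w 0.645
  shift tool [ 0.0002 -0.0001 -0.0001] turn -0.74
[-0.72734057  0.22079184  1.25663147]
```

Request:
apply_moves(commands=[[0,0,0,1.5,1],[0,0,0,0,1]])

```text
clock: 18.27
position: [0.6226, 0.0696, 0.2415]
ee_rot: [0.691, 0.722, 0.017, 0.01]
ft_force: [1.5, -1.6, -1.7]
grip_width: 0.647
```

```bash
python3 - <<'E'
from h import *
goto((.6225,.0698),.2415,94.5)
print(manip.get_obs()['torque'])
E
```

```text
t 18.27 p [0.6226 0.0696 0.2415] yaw 92.5 tilt [ 0.039  0.01  -0.999] q [-0.47  0.31  0.37  1.5  -0.12  1.32 -0.05] F [ 1.5 -1.6 -1.7] w 0.647
  shift tool [ 0.0002 -0.0001 -0.    ] turn -2.0
[-0.66922498  0.13425385  1.707123  ]
```

Request:
apply_moves(commands=[[0,0,0,0,0],[0,0,0,0,-0.5],[0,0,0,0,-1],[0,0,0,0,-1],[0,0,0,0,-1]], squeeze=20)

```text
clock: 18.68
position: [0.6231, 0.0696, 0.2426]
ee_rot: [0.692, 0.722, 0.019, 0.01]
ft_force: [-0.1, -0.2, 0.2]
grip_width: 1.003
```

Request:
apply_moves(commands=[[0,0,-0.01,0,-1],[0,0,-0.02,0,-1],[0,0,-0.03,0,-1],[0,0,-0.03,0,-1],[0,0,-0.03,0,-1]])

```text
clock: 19.1
position: [0.6154, 0.0678, 0.3629]
ee_rot: [0.693, 0.721, 0.015, 0.007]
ft_force: [0.1, -0.0, -0.0]
grip_width: 1.0
```

```bash
python3 - <<'E'
from h import *
goto((.48,.07),.36,94.5)
E
```

```text
t 19.1 p [0.6154 0.0678 0.3629] yaw 92.31 tilt [ 0.03   0.011 -0.999] q [-0.47  0.27  0.38  1.3  -0.11  1.57 -0.07] F [ 0.1 -0.  -0. ] w 1.0
  shift tool [ 0.0076 -0.1352 -0.0012] turn -2.19
```

Request:
apply_moves(commands=[[0.002,-0.035,0,0,-1],[0.002,-0.035,0,0,-1],[0.002,-0.035,0,0,-1],[0.002,-0.03,0,0,-1],[0,0,0,0,-1]])

```text
clock: 19.52
position: [0.4806, 0.0702, 0.3702]
ee_rot: [0.694, 0.72, 0.022, 0.013]
ft_force: [0.3, 0.6, 0.1]
grip_width: 0.997
```

Request:
apply_moves(commands=[[0.035,0,0,0,-1],[0.035,0,0,0,-1],[0.035,0,0,0,-1],[0.035,0,0,0,-1],[0.035,0,0,0,-1]])

```text
clock: 19.93
position: [0.4751, 0.2416, 0.3816]
ee_rot: [0.7, 0.713, 0.028, 0.014]
ft_force: [0.2, 0.4, 0.4]
grip_width: 1.001
```

```bash
python3 - <<'E'
from pl import *
goto((.48,.07),.36,94.5)
look('12',.09,.12)
for n in ('top','scene'):
    f=np.load(n+'12.npz'); g=np.nan_to_num(cloud(n,f['d'],f['T']).reshape(-1,3),nan=-9)
    s=g[(g[:,2]>.259)&(g[:,2]<.2685)&(np.hypot(g[:,0]-.6225,g[:,1]-.0698)<.036)][:,:2]
    w,V=np.linalg.eigh(np.cov(s.T)); r=cv2.minAreaRect((s*1000).astype(np.float32)); print(n,'collar pca',np.degrees(np.arctan2(V[1,1],V[0,1])),r)
    th=np.radians(4.6); l=(g[:,:2]-[.6185,-.049])@np.array([[np.cos(th),-np.sin(th)],[np.sin(th),np.cos(th)]])
    k=(l[:,0]>-.02)&(l[:,0]<.01)&(abs(l[:,1])<.06)&(g[:,2]>.135); print('gate',np.percentile(g[k,2],[50,90,99]))
    f0=np.load(n+'0.npz'); A=f0['im'].astype(int); 
    for t in ('coolant','cleaner','toolcup','tape','meter','driver','filter'):
        a=nets.place_of(n,t)
        print(t,[np.round(x['xy']).tolist() for x in a[:1]],end=' ')
    print()
im=cv2.imread('pics/top12.png'); im2=cv2.imread('pics/scene12.png')
cv2.imwrite('pics/v12.png',np.hstack([cv2.resize(im[110:310,230:430],(400,400),interpolation=cv2.INTER_CUBIC),cv2.resize(im2[130:290,130:290],(400,400),interpolation=cv2.INTER_CUBIC)]))
E
```

```text
t 19.93 p [0.4751 0.2416 0.3816] yaw 91.13 tilt [ 0.059  0.021 -0.998] q [-0.72  0.04  0.16  1.5   0.01  1.55 -0.54] F [0.2 0.4 0.4] w 1.001
  shift tool [-0.172   0.0005  0.0183] turn -3.37
top 491 [ 488.6 -263.9] [180.1 139. ] 12.9 [0.091  0.104  0.1098]
   corner [ 0.592 -0.312] z 0.1038 28
   corner [ 0.561 -0.176] z 0.104 23
scene 543 [ 491.6 -261.6] [187.8 140. ] 13.5 [0.0913 0.1015 0.1081]
   corner [ 0.599 -0.308] z 0.1019 24
   corner [ 0.567 -0.172] z 0.1031 30
top collar pca 179.60709693393966 ((619.12744140625, 67.6002197265625), (39.68083572387695, 56.02366256713867), 67.54884338378906)
gate [0.22534711 0.25932015 0.30072514]
coolant [[381.0, 161.0]] cleaner [[198.0, 171.0]] toolcup [[123.0, 209.0]] tape [[317.0, 268.0]] meter [[276.0, 280.0]] driver [[292.0, 226.0]] filter [[454.0, 206.0]] 
scene collar pca -172.78851489159848 ((622.5095825195312, 70.95537567138672), (40.52981948852539, 56.01414108276367), 76.15130615234375)
gate [0.23299928 0.25670432 0.30127371]
coolant [[162.0, 260.0]] cleaner [[350.0, 299.0]] toolcup [[432.0, 280.0]] tape [[253.0, 194.0]] meter [[289.0, 198.0]] driver [[186.0, 204.0]] filter [[349.0, 299.0]]
```

View pics/v12.png

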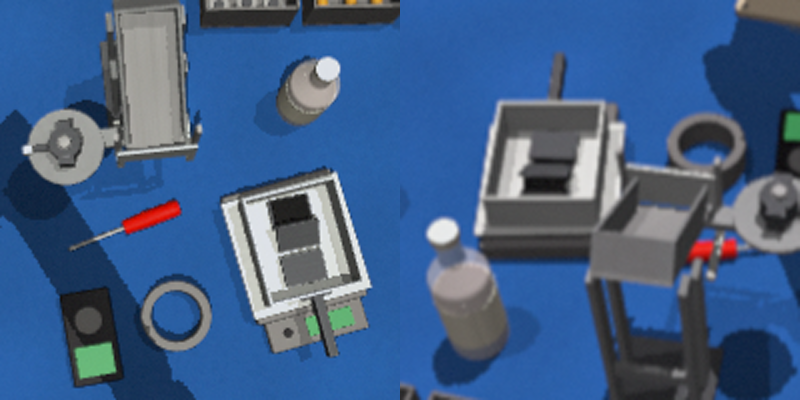

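Request:
apply_moves(commands=[[-0.023,0.029,0,0,-1],[-0.023,0.029,0,0,-1],[-0.023,0.029,0,0,-1],[-0.023,0.029,0,0,-1],[0,0,0,0,-1]])

```text
clock: 21.15
position: [0.5957, 0.1505, 0.3855]
ee_rot: [0.696, 0.717, 0.028, 0.014]
ft_force: [0.2, -1.1, -0.1]
grip_width: 1.004
```

```bash
python3 - <<'E'
from h import *
goto((.62,.14),.38,91)
im,P=snap('wrist','w13')
g=np.nan_to_num(P.reshape(-1,3),nan=-9)
s=g[(g[:,2]>.259)&(g[:,2]<.2675)&(np.hypot(g[:,0]-.6225,g[:,1]-.0698)<.04)][:,:2]
w,V=np.linalg.eigh(np.cov(s.T)); print(len(s),'pca',np.degrees(np.arctan2(V[1,1],V[0,1])),cv2.minAreaRect((s*1000).astype(np.float32)))
m=(g[:,2]>.27)&(g[:,2]<.36)&(g[:,0]>.62)&(g[:,0]<.82)&(g[:,1]>-.12)&(g[:,1]<.01); 
if m.sum()>50: print('chute',m.sum(),cv2.minAreaRect((g[m][:,:2]*1000).astype(np.float32)))
save('v13.png',cv2.resize(im[150:330,190:370],(540,540),interpolation=cv2.INTER_CUBIC))
E
```

```text
t 21.15 p [0.5957 0.1505 0.3855] yaw 91.75 tilt [ 0.058  0.02  -0.998] q [-0.56  0.23  0.3   1.29 -0.07  1.57 -0.24] F [ 0.2 -1.1 -0.1] w 1.004
  shift tool [-0.0113  0.0236  0.0067] turn 0.75
2023 pca -176.34070845457234 ((623.3709716796875, 69.8079605102539), (55.541778564453125, 41.747581481933594), 6.628808498382568)
chute 776 ((732.7193603515625, 0.4322195053100586), (99.90399169921875, 3.8156838417053223), 4.169632434844971)
```

View pics/w13.png

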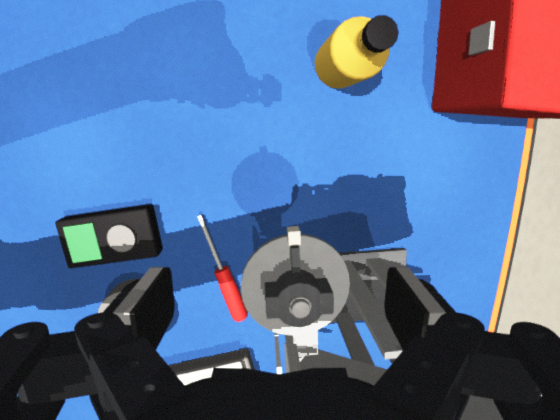

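The pointer meets the white block at about pixel (294, 240), and the wings lie along the chute: 3.7–6.6° measured, against 4.2–4.7° for the chute. The arm is clear of everything, so I'm handing in.

```bash
python3 -c "
from workcell import workorder
print(workorder.hand_in())"
```

```text
the job is handed in; nothing more can be done
None
```

The job is done and handed in at about 21 s of the 67 s allowed. I took the pan by its handle and lifted the gate with its far rim, and all three pads slid into the pan. I then stood the pan on the scale, let go, and turned the collar clockwise to its stop.

**Last checks:**
- **Pan:** it stands flat, with its rim at about 104 mm against the 105 mm expected. Its centre is about 3 mm from the middle of the platform.
- **Pads:** all three show in the pan and the chute is empty.
- **Gate:** its height is back at the starting value, within the 1–2 mm noise.
- **Collar:** its pointer meets the white block and its wings are in line with the chute to within about 2°. The turning moment rose sharply at the stop, to about 1.7 N m.
- **Other things on the bench:** none looked moved in the final pictures.
- **Arm:** it touches nothing, and wrist forces stayed under about 10 N in the readings I saw.

**Disagreements:**
- The final collar angle from the far cameras was noisy (−0.4° and 7.2°), so I relied on the wrist camera's closer view and the stop.
- In the final scene picture the networks placed the driver and the filter wrongly. In the top picture both were within 4 pixels of where they started.
- The tool drifted 2–4° off vertical over the run. This had no visible effect on the result.

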